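# Set the bench stone in the sloping sharpening stand, grinding face up

## Robot

A 6-joint arm with a two-finger parallel gripper is mounted at the origin on the work surface. World frame = base frame: x ahead of the robot, y to its left, z up, the work surface at z = 0. Lengths are in m, angles in degrees, forces in N, time in s.
With the tool pointing down it reaches from about 0.325 to 0.9 m from the base axis. Payload 3.5 kg.
Tool frame: the origin (TCP) lies at the very end of the fingers, on their centre line; the grasp point (between the pads) lies 19 mm behind it; z points along the fingers, y is the line along which they close (so a half turn about z gives the same grasp; the last joint's range is limited). The gripper opens to 85 mm and grips with 20 to 120 N. Pads are 22 mm wide; open, the fingers measure 114 mm over their backs; the gripper's body (76 mm by 85 mm) begins 54 mm behind the grasp point. The pads swing forward as they close: fully open they stand 13 mm farther back than shut.
Start: joints at [-69.637, 15.837, -1.513, 72.651, 0, 84.076], TCP at [0.277, -0.56, 0.231] pointing down, gripper open.
Joint ranges: [-178.77, 178.77], [-48.84, 107.48], [-61.69, 71.31], [-111.58, 123.2], [-90, 87.43], [-180, 180]. Speed limits (degrees/s): [147.25, 147.25, 180, 180, 180, 180].

## Interface

Orientations are given as a 3x3 rotation matrix whose columns are the frame's x, y, z axes.
In Python, from plant import r gives the robot as it stands.
- The arm moves only by the tool apply_moves, never from a script. Its argument "steps" is a list of rows, each a list of 5 numbers: the opening, from -1 (shut) to 1 (fully open), then the shift along the world's x, y, z in m, then the turn about the world's z in degrees. A call has 1 to 10 rows; each row shifts and turns the commanded pose from where the row before left it; what a row does not reach is not made up. A row lasts 1/12 s, in which the tool goes at most 41.7 mm and 7.16 degrees, less where a joint would pass 70% of its speed; a pose out of reach is approached as far as the arm can. A call with a gripper value outside its range is refused whole. The fingers move at their own pace and stop on an object; "force" is the grip in N (left out, the last holds). Time passes only in rows, so rows that do not move let the fingers close. It gives the time, the measured TCP pose, the force, the opening and the grip force at its end, in the units of the state.
- r.get_state(): the state, without advancing time (a new reading comes with each control period).
- r.read_camera(name): name is "side" or "top" or "wrist"; returns a dict with "image" (400x640x3 uint8, blue, green, red), "z_map" (400x640 float32, m along the optical axis (not along the pixel's ray), 0 where there is no reading), "K" (3x3 intrinsics, pixels), "extrinsics" (4x4, takes a point from world to camera coordinates); the wrist camera has in their place "hand_eye" (4x4, takes a point from camera to tool coordinates, whose origin is the TCP and whose axes are the flange's). Camera axes: x right, y up, looking along -z (the intrinsics and any distortion apply to the point x, -y, -z); pixel columns grow to the right and rows downward; lengths in m; the calibration is good to about 2 mm. A picture is of the moment at which its call begins: read the wrist's pose just before it.
- r.close_job(): hands the job in; it is judged then, once.
Trained networks look in a picture, given as the dict that the camera call returned (one of the last four; its "shot" number tells which), for a name from the list of things; names that differ only in an ending like _2 or _b are one class to them, and where a whole thing is asked for, a point or a joint stands for the part that bears it (a point fixed in the world has none). Each returns a list of dicts, best first, with "confidence" (0 to 1); they miss things now and then, are a little off and sometimes report something else, mostly with a low value. They report only what shows in the picture. A call takes as long as a camera call.
- r.boxes_of(query, picture): "extent" ([centre column, centre row, width, height] in pixels, round what is visible of it).
- r.outline_of(query, picture): "region" (400x640 bool, what is visible of it) and "extent" ([centre column, centre row, width, height] in pixels, round what is visible of it).
- r.spot_point(query, picture): "at" ([column, row] in pixels: a listed point, or the origin of a listed thing).
The state is a dict: "clock": time; "joint_pos": joint angles; "joint_velocities": joint speeds; "tau": joint torques, N m; "position": TCP position; "tcp_rot": TCP orientation; "wrist_force": force on the tool from outside, world axes, zero at the start; "torque": the same for the moment, N m; "opening": finger opening in m; "gripper_force": force on a finger pad.
Only numpy, scipy, OpenCV 4.12 (cv2) and the standard library are available. Lean on these libraries where they do the work, as an engineer would, in place of code of your own. Each camera call takes 0.05 s, during which the arm holds its last target. There are 200 camera calls.

## Task

I want to touch up my carving knives: take the bench stone that is mounted on a wooden base out of the draining caddy and set it in the pocket of the sloping sharpening stand, wooden base down and grinding stone up, lying flat and fully home on the pocket floor. Put it down rather than dropping it, let go, and leave the other stone standing in the caddy and the rest of the bench as it is.

Things in the scene. Friction and masses are not known exactly. Their poses are not given: they have to be found in the camera images.
- benchstone: the bench stone: grey stone 124x50x16 mm glued centrally on a wooden base 140x50x12 (28 thick in all, 0.29 kg); the base sticks out 8 past the stone at both ends, long sides flush. Origin: centre of base underside. x along the length, y across the 50 width (grip here), z out of the grinding face. Ends alike. Starts on end in a caddy slot, leaning back 15 deg: x up, z roughly level
- stone_face (a point): centre of the bench stone's grinding face, 28 mm from benchstone's origin along its z
- bed: inclined top of the stand (200x100x18 mm board, slope 30 deg). Origin: centre of pocket floor, 80 above the table; x up the slope, y across, z square out of the board. Pocket 145 (x) by 56 (y), bounded by lips 8 high, 18 wide: an end stop across each end and, on each long side, two corner cheeks 34 long, leaving its middle 77 open for fingers
- stand: the sharpening stand under the bed, a fixed wooden base 210 x 120 mm; origin on the table below the pocket's centre, x towards its high end. It cannot be moved
- caddy: fixed draining caddy: dark wooden block 75x200 mm leaning back (to +x) 15 deg, top edge 69 above the table in front, 50 behind, in a metal tray 115x226, 10 high; origin under its centre. Two slots, centres 50 either side of the middle along y, each 31 by 57, 35 deep along their lean: bench stone in one, oilstone in the other. The grinding face looks along the caddy's -x and 15 deg up
- oilstone: plain oilstone without a wooden base, 150 x 40 x 25 mm, on end in the other slot of the caddy, leaning back alike, its top about 170 mm above the table; to be left there. Origin: centre of the rear broad face, x along its length (up), z square to the broad faces
- knife: bystander: short carving knife, turned handle, lying flat, 190 mm long overall, 26 thick; origin under the handle; to be left alone
- compound_bar: bystander: bar of honing compound, 75 x 28 x 26 mm; origin at the centre of its underside; to be left alone
- puppet_head: bystander: half-carved wooden puppet head standing on its neck, 100 tall, 70 across mm; origin at the centre of its underside; to be left alone
- paint_jar: bystander: jar of paint with white cap, 60 across, 75 tall mm; origin at the centre of its underside; to be left alone
- water_mug: bystander: white mug, 80 tall mm; origin at the centre of its underside; to be left alone
- mallet: bystander: carver's round mallet standing on its head, handle up, 206 tall, 68 across mm; origin at the centre of its underside; to be left alone

How it is judged:
By the outcome, as a careful person would: the job done as asked, in the order asked, and still so for the second after the job is handed in, with the robot touching nothing.
It also fails if it takes over 51 s, if anything falls off the work surface, if the arm or the gripper's body presses on something with over 40 N, if the wrist force passes 120 N, or if a joint passes its speed limit or range.

## Working session

There is one attempt and no reset: what is moved stays moved. The work goes in short steps, Python scripts to look and compute and a tool call to move; the robot and the scene stay as the last step left them, time stands still between calls to the robot, and variables do not carry over. Pictures are saved under pics/ and viewed, at most 10 in all, crops included, and the job is handed in when it is done.

Besides the shell and the picture viewer there is one more tool, called after "Emit:" as name(argument=value, ...), one argument or row to a line, values as JSON. apply_moves: Moves the arm, as the interface text tells. Its arguments: {"type":"object","properties":{"steps":{"type":"array","items":{"type":"array","items":{"type":"number"}}},"force":{"type":"number"}},"required":["steps"]}

```bash
mkdir -p pics; ls
cat > h.py <<'E'
import numpy as np, cv2
from plant import r
def cloud(p):
    K=p["K"]; z=p["z_map"]; v,u=np.mgrid[0:400,0:640]
    X=(u-K[0,2])*z/K[0,0]; Y=(v-K[1,2])*z/K[1,1]
    P=np.stack([X,-Y,-z,np.ones_like(z)],-1)
    if "hand_eye" in p:
        s=r.get_state(); T=np.eye(4); T[:3,:3]=s["tcp_rot"]; T[:3,3]=s["position"]; M=T@p["hand_eye"]
    else: M=np.linalg.inv(p["extrinsics"])
    W=(P@M.T)[...,:3]; W[z<=0]=np.nan
    return W
def mask(q,p):
    o=r.outline_of(q,p)
    return (o[0]["region"],round(o[0]["confidence"],2)) if o else (None,0)
E
python3 - <<'E'
from h import *
np.set_printoptions(precision=4,suppress=True)
s=r.get_state(); print(s["tcp_rot"],s["opening"])
for c in ["top","side"]:
    p=r.read_camera(c); cv2.imwrite(f"pics/{c}0.png",p["image"]); np.savez(f"{c}0.npz",W=cloud(p),im=p["image"],K=p["K"],E=p["extrinsics"])
    print(c,[k for k in p], p["K"].tolist()); W=cloud(p)
    for q in ["benchstone","oilstone","bed","stand","caddy","knife","compound_bar","puppet_head","paint_jar","water_mug","mallet"]:
        m,cf=mask(q,p)
        if m is None: print(q,None); continue
        np.save(f"m_{c}_{q}.npy",m)
        P=W[m]; P=P[~np.isnan(P[:,0])]
        print(q,cf,len(P),np.percentile(P,[2,50,98],axis=0).round(3).tolist())
E
```

```text
pics
[[ 0.8966  0.4429 -0.0007]
 [ 0.4429 -0.8966  0.0021]
 [ 0.0003 -0.0022 -1.    ]] 0.08528164517006992
top ['image', 'z_map', 'K', 'extrinsics', 'shot'] [[422.55853386874685, 0.0, 315.82970148122155], [0.0, 422.55853386874685, 208.39659852453175], [0.0, 0.0, 1.0]]
benchstone 0.72 499 [[0.617, -0.246, 0.049], [0.644, -0.21, 0.151], [0.676, -0.186, 0.161]]
oilstone 0.69 433 [[0.537, -0.194, 0.049], [0.564, -0.156, 0.15], [0.592, -0.13, 0.172]]
bed 0.7 3072 [[0.495, 0.133, 0.003], [0.587, 0.189, 0.083], [0.668, 0.255, 0.131]]
stand 0.59 2974 [[0.494, 0.133, 0.032], [0.586, 0.189, 0.085], [0.667, 0.246, 0.131]]
caddy 0.81 2626 [[0.483, -0.302, 0.0], [0.578, -0.208, 0.05], [0.694, -0.126, 0.07]]
knife 0.6 401 [[0.355, -0.038, -0.002], [0.412, -0.026, 0.021], [0.464, -0.013, 0.027]]
compound_bar 0.74 329 [[0.488, -0.022, -0.002], [0.525, -0.005, 0.026], [0.559, 0.011, 0.03]]
puppet_head 0.56 661 [[0.397, 0.321, 0.001], [0.429, 0.344, 0.087], [0.459, 0.386, 0.101]]
paint_jar 0.86 564 [[0.644, -0.413, 0.013], [0.668, -0.38, 0.073], [0.696, -0.36, 0.079]]
water_mug 0.75 916 [[0.387, -0.41
[... 585 characters left out ...]
489 [[0.473, 0.143, 0.008], [0.574, 0.211, 0.063], [0.668, 0.261, 0.129]]
caddy 0.8 1898 [[0.482, -0.23, 0.001], [0.559, -0.177, 0.033], [0.702, -0.125, 0.067]]
knife 0.61 569 [[0.299, -0.035, 0.0], [0.392, -0.024, 0.018], [0.465, -0.016, 0.025]]
compound_bar 0.68 489 [[0.623, -0.226, 0.055], [0.644, -0.203, 0.125], [0.68, -0.185, 0.16]]
puppet_head 0.7 1380 [[0.398, 0.328, 0.062], [0.424, 0.359, 0.088], [0.455, 0.383, 0.099]]
paint_jar 0.87 412 [[0.644, -0.406, 0.008], [0.666, -0.372, 0.051], [0.697, -0.361, 0.076]]
water_mug 0.97 784 [[0.386, -0.402, 0.004], [0.418, -0.344, 0.052], [0.45, -0.332, 0.08]]
mallet 0.69 1181 [[0.735, -0.018, 0.004], [0.757, 0.011, 0.096], [0.788, 0.033, 0.204]]
```

Run:
```python
import cv2,numpy as np
a=cv2.imread("pics/top0.png");b=cv2.imread("pics/side0.png")
ms=[]
for c in ["top","side"]:
    m=np.load(f"m_{c}_benchstone.npy")|np.load(f"m_{c}_oilstone.npy")|np.load(f"m_{c}_bed.npy")|np.load(f"m_{c}_caddy.npy")
    ys,xs=np.where(m); print(c,xs.min(),xs.max(),ys.min(),ys.max())
cv2.imwrite("pics/both0.png",cv2.resize(np.vstack([a,b]),(480,600)))
```

```text
top 219 434 163 255
side 226 388 129 323
```

View pics/top0.png

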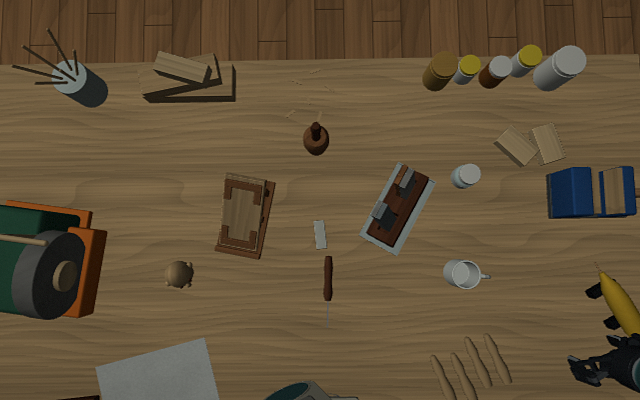

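View pics/side0.png

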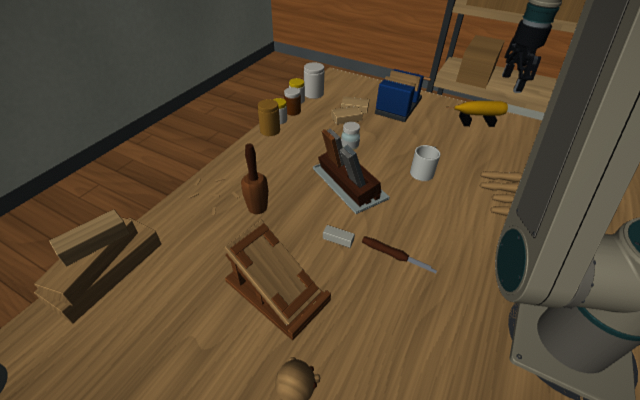

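```bash
cat >> h.py <<'E'
def ransac(P,tol=0.0015,n=2000,seed=0):
    g=np.random.default_rng(seed); best=None;bc=0
    for _ in range(n):
        a=P[g.choice(len(P),3,False)]; nn=np.cross(a[1]-a[0],a[2]-a[0]); l=np.linalg.norm(nn)
        if l<1e-7: continue
        nn/=l; k=np.abs((P-a[0])@nn)<tol
        if k.sum()>bc: bc=k.sum();best=k
    Q=P[best]; c=Q.mean(0); nn=np.linalg.svd(Q-c)[2][2]; nn*=np.sign(nn[2]) or 1
    return nn,c,best
E
python3 - <<'E'
from h import *
np.set_printoptions(precision=4,suppress=True)
def get(c,q):
    d=np.load(f"{c}0.npz"); m=np.load(f"m_{c}_{q}.npy"); m=cv2.erode(m.astype(np.uint8),np.ones((2,2)))>0
    P=d["W"][m]; return P[~np.isnan(P[:,0])]
for c in ["top","side"]:
    P=get(c,"bed"); 
    for i in range(2):
        n,c0,k=ransac(P); Q=P[k]
        az=np.degrees(np.arctan2(-n[1],-n[0])); x=np.array([-n[0]*n[2],-n[1]*n[2],n[0]**2+n[1]**2]);x/=np.linalg.norm(x);y=np.cross(n,x)
        print(c,"bed plane",n,"slope",np.degrees(np.arccos(n[2])),"upslope az",az,k.sum())
        uv=np.c_[Q@x,Q@y]; (cu,cv),sz,an=cv2.minAreaRect((uv*1000).astype(np.float32))
        ctr=x*cu/1e3+y*cv/1e3+n*(c0@n); print("  rect centre",ctr,"size",sz,an,"n.c",c0@n, np.percentile(uv,[1,99],axis=0)*1000)
        P=P[~k]
    for q in ["benchstone","oilstone"]:
        P=get(c,q)
        for i in range(3):
            n,c0,k=ransac(P); print(c,q,"n",n,"elev",np.degrees(np.arcsin(n[2])),"az",np.degrees(np.arctan2(n[1],n[0])),"c",c0,k.sum())
            P=P[~k]
            if len(P)<60: break
    P=get(c,"caddy"); n,c0,k=ransac(P); Q=P[k]; print(c,"caddy",n,np.degrees(np.arctan2(n[1],n[0])),np.degrees(np.arcsin(n[2])),c0,k.sum())
E
```

```text
top bed plane [-0.4889  0.0922  0.8674] slope 29.83850147076066 upslope az -10.68186058457957 1129
  rect centre [0.5771 0.1919 0.0809] size (99.3979721069336, 200.77561950683594) 88.69386291503906 n.c -0.19433907241087112 [[403.7061 245.9056]
 [600.0118 343.9935]]
top bed plane [-0.4904  0.1028  0.8654] slope 30.06771508411602 upslope az -11.834930136873847 501
  rect centre [0.5737 0.1926 0.0877] size (92.09295654296875, 182.81883239746094) 89.81255340576172 n.c -0.1856414051951048 [[405.2416 260.5802]
 [585.3955 351.5133]]
top benchstone n [-0.4847 -0.8313  0.2719] elev 15.778582880387086 az -120.24700989571036 c [ 0.6404 -0.2275  0.1098] 166
top benchstone n [-0.193  -0.2268  0.9546] elev 72.67551512734661 az -130.39356468698148 c [ 0.6533 -0.2041  0.1568] 89
top benchstone n [-0.8721  0.4893  0.0052] elev 0.30068033748086853 az 150.702128595468 c [ 0.6267 -0.2047  0.1075] 84
top oilstone n [-0.4646 -0.8118  0.3538] elev 20.7178176143346 az -119.78296115599517 c [ 0.5591 -0.1697  0.1164] 227
top oilstone n [0.1695 0.2705 0.9477] elev 71.38316223186918 az 57.938401787476046 c [ 0.
[... 903 characters left out ...]
 197
side benchstone n [-0.8887  0.4584  0.0075] elev 0.4285075611930343 az 152.71731109260037 c [ 0.63   -0.2026  0.1132] 136
side benchstone n [-0.0872 -0.1615  0.983 ] elev 79.42502032698998 az -118.38501957548488 c [ 0.6508 -0.201   0.1559] 51
side oilstone n [-0.8848  0.4656  0.0171] elev 0.9777368404082475 az 152.2437644050064 c [ 0.5509 -0.1518  0.1082] 229
side oilstone n [-0.4651 -0.8146  0.3464] elev 20.26850520818123 az -119.72565613656984 c [ 0.5708 -0.1469  0.115 ] 117
side oilstone n [0.2238 0.3089 0.9244] elev 67.57530776862639 az 54.07811061723787 c [ 0.5753 -0.1416  0.1662] 53
side caddy [0.1184 0.2235 0.9675] 62.08272067615634 75.35144687354524 [ 0.5742 -0.1783  0.0559] 448
```

Emit:
apply_moves(
  steps=[
    [1,0,0,0.01,7.14],
    [1,0,0,0.01,7.14],
    [1,0,0,0.01,7.14],
    [1,0.01,0.01,0.01,7.14],
    [1,0.01,0.01,0.01,7.14],
    [1,0.01,0.01,0.01,7.14],
    [1,0.01,0.01,0.01,7.14],
    [1,0.01,0.01,0.01,7.14],
    [1,0.01,0.01,0.01,7.14],
    [1,0.01,0.01,0.01,7.14],
  ],
  force=25,
)

```text
clock: 2.03
position: [0.3472, -0.4898, 0.3318]
tcp_rot: [[-0.14, 0.99, 0.0], [0.99, 0.14, -0.0], [-0.0, 0.0, -1.0]]
wrist_force: [0.2, 0.4, -0.1]
opening: 0.0857
gripper_force: 0.0
```

Emit:
apply_moves(
  steps=[
    [1,0.015,0.014,0,7.14],
    [1,0.015,0.014,0,7.14],
    [1,0.015,0.014,0,7.14],
    [1,0.015,0.014,0,7.14],
    [1,0.015,0.014,0,7.14],
    [1,0.015,0.014,0,7.14],
    [1,0.015,0.014,0,7.14],
    [1,0.015,0.014,0,7.14],
    [1,0.015,0.014,0,7.14],
    [1,0.015,0.014,0,7.14],
  ],
)

```text
clock: 2.87
position: [0.4974, -0.3496, 0.3314]
tcp_rot: [[-0.983, 0.183, 0.0], [0.183, 0.983, -0.0], [-0.0, -0.0, -1.0]]
wrist_force: [0.7, -0.9, 0.6]
opening: 0.0858
gripper_force: 0.0
```

Emit:
apply_moves(
  steps=[
    [1,0.015,0.014,0,7.14],
    [1,0.015,0.014,0,7.14],
    [1,0.015,0.014,0,7.14],
    [1,0.015,0.014,0,7.14],
    [1,0.015,0.014,0,7.14],
    [1,0.015,0.014,0,7.14],
    [1,0.015,0.014,0,7.14],
    [1,0.015,0.014,0,7.14],
    [1,0.015,0.014,0,7.14],
    [1,0.015,0.014,0,7.14],
  ],
)

```text
clock: 3.7
position: [0.6475, -0.2096, 0.3313]
tcp_rot: [[-0.487, -0.873, -0.0], [-0.873, 0.487, 0.0], [-0.0, 0.0, -1.0]]
wrist_force: [0.5, -0.5, -1.2]
opening: 0.0855
gripper_force: 0.0
```

Run:
```python
from h import *
np.set_printoptions(precision=4,suppress=True)
s=r.get_state(); print(s["clock"],s["position"],s["joint_pos"],np.degrees(np.arctan2(s["tcp_rot"][1][0],s["tcp_rot"][0][0])))
p=r.read_camera("wrist"); print(p["hand_eye"]); cv2.imwrite("pics/w1.png",p["image"]); W=cloud(p)
np.savez("w1.npz",W=W,im=p["image"])
for q in ["benchstone","oilstone","caddy"]:
    m,cf=mask(q,p)
    if m is None: print(q,None); continue
    np.save(f"m_w1_{q}.npy",m); P=W[m]; P=P[~np.isnan(P[:,0])]; print(q,cf,len(P),np.percentile(P,[2,50,98],axis=0).tolist())
    for i in range(3):
        n,c0,k=ransac(P); print(" n",n,"elev",np.degrees(np.arcsin(n[2])),"az",np.degrees(np.arctan2(n[1],n[0])),"c",c0,k.sum())
        P=P[~k]
        if len(P)<60: break
```

```text
3.7 [ 0.6475 -0.2096  0.3313] [-23.3759  20.0199  15.9851  85.9686   0.0005 -84.2185] -119.15734791730397
[[ 0.0006  0.9618  0.2737  0.0689]
 [ 1.     -0.0004 -0.0009 -0.0005]
 [-0.0008  0.2737 -0.9618 -0.1429]
 [ 0.      0.      0.      1.    ]]
benchstone 0.92 2721 [[0.6249407491032601, -0.245021641643278, 0.057366989107534516], [0.6525319677976471, -0.21657967920168134, 0.14930897674108173], [0.680807960567313, -0.18655875049798268, 0.15954276043316842]]
 n [-0.4696 -0.842   0.2657] elev 15.407469711744994 az -119.14803700702304 c [ 0.647  -0.226   0.1132] 1581
 n [-0.0791 -0.1245  0.9891] elev 81.51735604551979 az -122.40855519166395 c [ 0.6604 -0.2028  0.1562] 584
 n [-0.0798 -0.1436  0.9864] elev 80.5459403871562 az -119.05197883864638 c [ 0.6603 -0.2044  0.1532] 314
oilstone 0.61 3069 [[0.5441873631673475, -0.19454296527798912, 0.048840046216661916], [0.5731831218375227, -0.16284636071989944, 0.13817272674850073], [0.5981598061978114, -0.13046382092504843, 0.17108822255918205]]
 n [-0.4533 -0.8204  0.3484] elev 20.38908251811905 az -118.92119614857152 c [ 0.5667 -0.1685  0.121 ] 1982
 n [0.1723 0.3058 0.9364] elev 69.45226962177259 az 60.59995556706772 c [ 0.5817 -0.1415  0.1669] 635
 n [-0.8759  0.4825  0.0001] elev 0.006740689747948581 az 151.15100521951533 c [ 0.5877 -0.1705  0.1065] 424
caddy 0.95 9228 [[0.4865329254042403, -0.3019014336764988, 0.0019291794203973066], [0.5952473215507919, -0.22790418230534001, 0.05430391926257752], [0.7007086654921093, -0.15117852194926049, 0.06879104288095099]]
 n [0.1245 0.223  0.9668] elev 75.20077671487437 az 60.828670517013684 c [ 0.5977 -0.2121  0.0619] 4548
 n [0.0015 0.004  1.    ] elev 89.75553450466327 az 70.06764818848995 c [ 0.5809 -0.253   0.0036] 1899
 n [-0.47   -0.8427  0.2626] elev 15.224202647809387 az -119.1490468293989 c [ 0.5815 -0.2399  0.0461] 1419
```

View pics/w1.png

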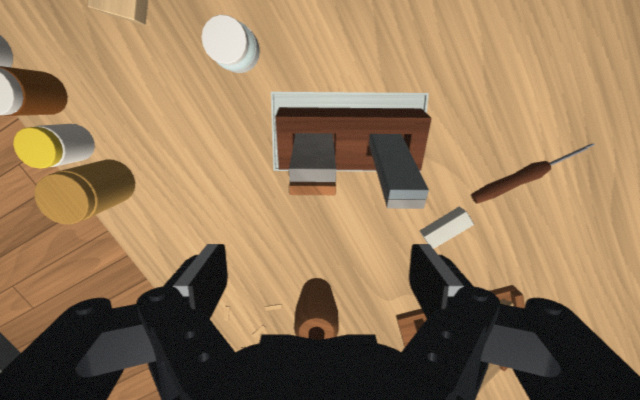

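Run:
```python
from h import *
np.set_printoptions(precision=4,suppress=True)
a=np.radians(60.85);t=np.radians(15)
X=np.array([np.sin(t)*np.cos(a),np.sin(t)*np.sin(a),np.cos(t)]);Z=np.array([-np.cos(t)*np.cos(a),-np.cos(t)*np.sin(a),np.sin(t)]);Y=np.cross(Z,X)
R=np.c_[X,Y,Z]
d=np.load("w1.npz");m=np.load("m_w1_benchstone.npy");P=d["W"][m];P=P[~np.isnan(P[:,0])]
L=P@R
f=np.median(L[np.abs(L[:,2]-np.array([.647,-.226,.1132])@Z)<.002][:,2]); 
face=L[np.abs(L[:,2]-f)<.002]
top=L[L[:,2]<f-.018]; 
print("face z",f,"Y range",np.percentile(face[:,1],[1,2,50,98,99]),"X face",np.percentile(face[:,0],[1,98,99]))
print("base-end X",np.percentile(top[:,0],[5,25,50,75,95]),"Y",np.percentile(top[:,1],[2,98]),"Z",np.percentile(top[:,2],[2,98]))
o=R@np.array([np.median(top[:,0])-.14,(np.percentile(face[:,1],2)+np.percentile(face[:,1],98))/2,f-.028]); print("lower end, underside point o(s=0,t=0):",o)
np.savez("stone.npz",R=R,o=o)
for s_,t_ in [(.094,.021)]:
    g=o+R@np.array([s_,0,t_]); print("grasp",s_,t_,g, "body height margin",g[2]+.054-(o+R@np.array([.14,0,.012]))[2])
s=r.get_state();print(s["position"])
```

```text
face z -0.08446177984076383 Y range [-0.6993 -0.6988 -0.6752 -0.6515 -0.6509] X face [0.0785 0.1845 0.1847]
base-end X [0.1912 0.1918 0.1923 0.1927 0.1933] Y [-0.6991 -0.6514] Z [-0.1116 -0.1027]
lower end, underside point o(s=0,t=0): [ 0.6492 -0.2222  0.0214]
grasp 0.094 0.021 [ 0.6511 -0.2187  0.1176] body height margin 0.01189678339662556
[ 0.6468 -0.2101  0.331 ]
```

Emit:
apply_moves(
  steps=[
    [1,0.0043,-0.0086,-0.03,0],
    [1,0,0,-0.035,0],
    [1,0,0,-0.035,0],
    [1,0,0,-0.035,0],
    [1,0,0,-0.03,0],
    [1,0,0,-0.025,0],
    [1,0,0,-0.02,0],
    [1,0,0,-0.0124,0],
    [1,0,0,-0.01,0],
    [1,0,0,0,0],
  ],
  force=30,
)

```text
clock: 4.73
position: [0.6495, -0.219, 0.0969]
tcp_rot: [[-0.494, -0.87, -0.003], [-0.87, 0.494, 0.001], [0.0, 0.003, -1.0]]
wrist_force: [-0.4, 1.4, 0.8]
opening: 0.0854
gripper_force: 0.0
```

Emit:
apply_moves(
  steps=[
    [1,0,0,0,0],
    [0.3,0,0,0,0],
    [0.3,0,0,0,0],
    [0.3,0,0,0,0],
    [-1,0,0,0,0],
    [-1,0,0,0,0],
    [-1,0,0,0,0],
    [-1,0,0,0,0],
    [-1,0,0,0,0],
    [-1,0,0,0,0],
  ],
)

```text
clock: 5.57
position: [0.6512, -0.2189, 0.1003]
tcp_rot: [[-0.492, -0.87, 0.001], [-0.87, 0.492, -0.0], [-0.0, -0.001, -1.0]]
wrist_force: [-2.9, 1.1, 7.0]
opening: 0.0501
gripper_force: 23.3
```

Emit:
apply_moves(
  steps=[
    [-1,0,0,0,0],
    [-1,0.0006,0.0011,0.0048,0],
    [-1,0.0006,0.0011,0.0048,0],
    [-1,0.0006,0.0011,0.0048,0],
    [-1,0.0006,0.0011,0.0048,0],
    [-1,0.0006,0.0011,0.0048,0],
    [-1,0.0006,0.0011,0.0048,0],
    [-1,0.0006,0.0011,0.0048,0],
    [-1,0.0006,0.0011,0.0048,0],
    [-1,0.0006,0.0011,0.0048,0],
  ],
  force=50,
)

```text
clock: 6.4
position: [0.6567, -0.2087, 0.1427]
tcp_rot: [[-0.492, -0.87, 0.0], [-0.87, 0.492, 0.0], [-0.001, -0.0, -1.0]]
wrist_force: [-0.2, -0.3, -4.0]
opening: 0.0494
gripper_force: 42.6
```

Emit:
apply_moves(
  steps=[
    [-1,0,0,0.02,0],
    [-1,0,0,0.025,0],
    [-1,0,0,0.03,0],
    [-1,0,0,0.03,0],
    [-1,0,0,0.02,0],
    [-1,0,0,0.01,0],
    [-1,0,0,0,0],
    [-1,0,0,0,0],
  ],
)

```text
clock: 7.07
position: [0.6565, -0.209, 0.2769]
tcp_rot: [[-0.493, -0.87, 0.0], [-0.87, 0.493, 0.0], [-0.0, -0.0, -1.0]]
wrist_force: [-0.3, -0.7, -3.7]
opening: 0.0497
gripper_force: 43.1
```

Run:
```python
from h import *
np.set_printoptions(precision=4,suppress=True)
s=r.get_state(); print(s["clock"],s["position"],s["opening"],s["gripper_force"],s["wrist_force"],s["joint_pos"],np.degrees(np.arctan2(s["tcp_rot"][1][0],s["tcp_rot"][0][0])))
p=r.read_camera("wrist"); cv2.imwrite("pics/w2.png",p["image"]); W=cloud(p)
m,cf=mask("benchstone",p);P=W[m]; P=P[~np.isnan(P[:,0])]; print(cf,len(P),np.percentile(P,[2,50,98],axis=0).tolist())
for i in range(3):
    n,c0,k=ransac(P); print(" n",n,"elev",np.degrees(np.arcsin(n[2])),"az",np.degrees(np.arctan2(n[1],n[0])),"c",c0,k.sum())
    P=P[~k]
    if len(P)<60: break
```

```text
7.0667 [ 0.6565 -0.209   0.2769] 0.04974482751478191 43.07397500029765 [-0.3287 -0.661  -3.7081] [-23.0312  21.462   11.6158  80.1455   0.0091 -83.5229] -119.508352481056
0.65 19280 [[0.6257746127194344, -0.24087022863244972, 0.21994693198074286], [0.6512346499495609, -0.2171902139018344, 0.3045232538824068], [0.6736239938603754, -0.20000135013226147, 0.33155312895521055]]
 n [-0.4741 -0.839   0.267 ] elev 15.48564369242069 az -119.46714790495884 c [ 0.6504 -0.2187  0.293 ] 17812
 n [0.1528 0.2453 0.9573] elev 73.20030406853084 az 58.08137884481959 c [ 0.6586 -0.2057  0.3304] 1373
 n [0.4961 0.8676 0.0321] elev 1.8395746431666486 az 60.23828139376855 c [ 0.6568 -0.2208  0.1577] 40
```

View pics/w2.png

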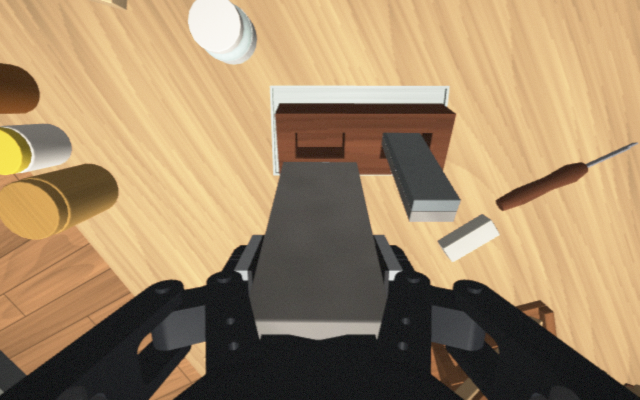

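Emit:
apply_moves(
  steps=[
    [-1,0,0,-0.02,0],
    [-1,0,0,-0.03,0],
    [-1,0,0,-0.03,0],
    [-1,0,0,-0.025,0],
    [-1,0,0,-0.02,0],
    [-1,0,0,-0.01,0],
    [-1,0,0,0,0],
    [-1,0,0,0,0],
  ],
)

```text
clock: 7.83
position: [0.6556, -0.2087, 0.1408]
tcp_rot: [[-0.493, -0.87, -0.003], [-0.87, 0.493, 0.001], [0.0, 0.003, -1.0]]
wrist_force: [0.1, -0.6, -1.8]
opening: 0.0494
gripper_force: 43.1
```

Emit:
apply_moves(
  steps=[
    [-1,-0.0006,-0.0011,-0.0048,0],
    [-1,-0.0006,-0.0011,-0.0048,0],
    [-1,-0.0006,-0.0011,-0.0048,0],
    [-1,-0.0006,-0.0011,-0.0048,0],
    [-1,-0.0006,-0.0011,-0.0048,0],
    [-1,-0.0006,-0.0011,-0.0048,0],
    [-1,-0.0006,-0.0011,-0.0048,0],
    [-1,-0.0006,-0.0011,-0.0048,0],
    [-1,-0.0005,-0.0009,-0.0038,0],
    [-1,0,0,0,0],
  ],
)

```text
clock: 8.67
position: [0.651, -0.2188, 0.1004]
tcp_rot: [[-0.493, -0.87, -0.0], [-0.87, 0.493, 0.0], [-0.0, 0.0, -1.0]]
wrist_force: [-2.1, 0.7, 1.5]
opening: 0.0496
gripper_force: 43.0
```

Emit:
apply_moves(
  steps=[
    [0.6,0,0,0,0],
    [0.6,0,0,0,0],
    [0.6,0,0,0,0],
    [0.6,-0.0024,-0.0044,0.002,0],
    [0.6,0,0,0,0],
    [0.6,0,0,0,0],
    [0.6,0,0,0,0],
  ],
  force=30,
)

```text
clock: 9.25
position: [0.6489, -0.2233, 0.1021]
tcp_rot: [[-0.493, -0.87, 0.0], [-0.87, 0.493, -0.0], [-0.0, -0.0, -1.0]]
wrist_force: [0.6, -0.4, 0.1]
opening: 0.0686
gripper_force: 0.0
```

Run:
```python
from h import *
np.set_printoptions(precision=4,suppress=True)
s=r.get_state(); print(s["clock"],s["position"],s["opening"],s["gripper_force"],s["wrist_force"])
p=r.read_camera("wrist"); W=cloud(p); T=np.array(s["position"])
m,cf=mask("benchstone",p);P=W[m]; P=P[~np.isnan(P[:,0])]
n,c0,k=ransac(P); print(" n",n,"elev",np.degrees(np.arcsin(n[2])),"az",np.degrees(np.arctan2(n[1],n[0])),"t_TCP",.028-n@(c0-T),k.sum())
P=P[~k];n2,c2,k=ransac(P); print(n2,c2,k.sum(),"s offset",n2@(c2-T))
# finger tips: points near tool y offset, in tool coordinates
L=(W-T)@np.array(s["tcp_rot"]); q=(np.abs(L[...,0])<.03)&(np.abs(L[...,1])>.027)&(np.abs(L[...,1])<.06)&(L[...,2]>-.06)&(L[...,2]<.01)
F=L[q]; print(len(F)); 
for sg in (1,-1):
    G=F[F[:,1]*sg>0]; 
    if len(G): print(np.percentile(G,[0.5,50,99.5],axis=0))
```

```text
9.25 [ 0.6489 -0.2233  0.1021] 0.06858401751395192 0.0 [ 0.6467 -0.4353  0.1253]Traceback (most recent call last):
  File "<stdin>", line 5, in <module>
IndexError: boolean index did not match indexed array along axis 1; size of axis is 400 but size of corresponding boolean axis is 640
```

Run:
```python
from h import *
np.set_printoptions(precision=4,suppress=True)
s=r.get_state(); T=np.array(s["position"]);Rt=np.array(s["tcp_rot"])
p=r.read_camera("wrist"); W=cloud(p); L=(W-T)@Rt
q=(np.abs(L[...,1])<.02)&(np.abs(L[...,0])<.04)&(L[...,2]<.03)&(L[...,2]>-.062)
P=W[q]; print(len(P))
n,c0,k=ransac(P); print("n",n,"elev",np.degrees(np.arcsin(n[2])),"az",np.degrees(np.arctan2(n[1],n[0])),"t_TCP",.028-n@(c0-T),k.sum())
P=P[~k];n2,c2,k=ransac(P); print(n2,"s offset",n2@(c2-T),k.sum())
q=(np.abs(L[...,0])<.03)&(np.abs(L[...,1])>.029)&(np.abs(L[...,1])<.06)&(L[...,2]>-.06)&(L[...,2]<.01)
for sg in (1,-1):
    G=L[q&(L[...,1]*sg>0)]
    if len(G): print(len(G),np.percentile(G,[0.5,50,99.5],axis=0))
```

```text
13165
n [-0.4742 -0.8384  0.269 ] elev 15.603451712260757 az -119.4914477120528 t_TCP 0.017387510344270385 12841
[0.0349 0.0349 0.9988] s offset 0.054079298919529784 268
4062 [[-0.0114  0.0322 -0.06  ]
 [ 0.0074  0.038  -0.0446]
 [ 0.0134  0.0592 -0.0087]]
4097 [[-0.0114 -0.0593 -0.06  ]
 [ 0.0072 -0.0391 -0.0447]
 [ 0.0134 -0.0331 -0.009 ]]
```

Emit:
apply_moves(
  steps=[
    [-1,0,0,0,0],
    [-1,0,0,0,0],
    [-1,0,0,0,0],
    [-1,0,0,0,0],
    [-1,0,0,0,0],
    [-1,0,0,0,0],
    [-1,0,0,0,0],
  ],
  force=40,
)

```text
clock: 9.98
position: [0.6485, -0.2231, 0.102]
tcp_rot: [[-0.493, -0.87, -0.0], [-0.87, 0.493, 0.0], [0.0, 0.0, -1.0]]
wrist_force: [-1.2, 0.4, 2.1]
opening: 0.0498
gripper_force: 35.7
```

Emit:
apply_moves(
  steps=[
    [-1,0,0,0,0],
    [-1,0.0006,0.0011,0.0048,0],
    [-1,0.0006,0.0011,0.0048,0],
    [-1,0.0006,0.0011,0.0048,0],
    [-1,0.0006,0.0011,0.0048,0],
    [-1,0.0006,0.0011,0.0048,0],
    [-1,0.0006,0.0011,0.0048,0],
    [-1,0.0006,0.0011,0.0048,0],
    [-1,0.0006,0.0011,0.0048,0],
    [-1,0.0006,0.0011,0.0048,0],
  ],
)

```text
clock: 10.82
position: [0.6543, -0.2131, 0.1457]
tcp_rot: [[-0.493, -0.87, 0.0], [-0.87, 0.493, -0.0], [-0.0, -0.0, -1.0]]
wrist_force: [-0.5, 0.3, -3.3]
opening: 0.0495
gripper_force: 36.2
```

Emit:
apply_moves(
  steps=[
    [-1,0,0,0.02,0],
    [-1,0,0,0.025,0],
    [-1,0,0,0.03,0],
    [-1,0,0,0.03,0],
    [-1,0,0,0.02,0],
    [-1,0,0,0.01,0],
  ],
)

```text
clock: 11.32
position: [0.6558, -0.2138, 0.2849]
tcp_rot: [[-0.493, -0.87, 0.006], [-0.87, 0.493, -0.003], [-0.001, -0.007, -1.0]]
wrist_force: [1.1, -0.1, -1.7]
opening: 0.0497
gripper_force: 36.6
```

```bash
cat > plan.py <<'E'
import numpy as np
c=lambda d:np.cos(np.radians(d)); s=lambda d:np.sin(np.radians(d))
def tcp(th,B,az,sT,tT,h=.022,gap=.0005,lift=0.,el0=75.):
    """TCP for stone tilted th deg from bed floor; lower base edge on the floor, its end at the low stop"""
    g=np.array([sT+h*s(el0),tT+h*c(el0)])   # grip point in stone (s,t); stone gripped at elevation el0
    px=-.0725+gap+(.012*s(th)); x=px+g[0]*c(th)-g[1]*s(th); z=lift+g[0]*s(th)+g[1]*c(th)
    E=np.array([c(30)*c(az),c(30)*s(az),s(30)]); N=np.array([-s(30)*c(az),-s(30)*s(az),c(30)])
    return B+E*x+N*z-[0,0,h]
B=np.array([.5777,.192,.0797])
E
python3 - <<'E'
from h import *; from plan import *
np.set_printoptions(precision=4,suppress=True)
st=r.get_state(); print(st["clock"],st["position"],st["opening"],st["gripper_force"],st["wrist_force"])
for th in [45,35,25,15,5,0]: print(th,tcp(th,B,-12,.0805,.0184))
print(tcp(45,B,-12,.0805,.0184)-st["position"])
E
```

```text
11.3167 [ 0.6558 -0.2138  0.2849] 0.049745890019091764 36.61610556766391 [ 1.0694 -0.1313 -1.6708]
45 [0.5269 0.2028 0.1305]
35 [0.5432 0.1993 0.1275]
25 [0.5588 0.196  0.1214]
15 [0.5731 0.193  0.1122]
5 [0.5856 0.1903 0.1003]
0 [0.5911 0.1891 0.0934]
[-0.1289  0.4166 -0.1544]
```

Emit:
apply_moves(
  steps=[
    [-1,-0.01,0.032,0,-5.6],
    [-1,-0.01,0.032,0,-5.6],
    [-1,-0.01,0.032,0,-5.6],
    [-1,-0.01,0.032,0,-5.6],
    [-1,-0.01,0.032,0,-5.6],
    [-1,-0.01,0.032,0,-5.6],
    [-1,-0.01,0.032,0,-5.6],
    [-1,-0.01,0.032,0,-5.6],
    [-1,-0.01,0.032,0,-5.6],
    [-1,-0.01,0.032,0,-5.6],
  ],
)

```text
clock: 12.15
position: [0.5528, 0.1082, 0.2793]
tcp_rot: [[-0.997, -0.073, -0.001], [-0.073, 0.997, -0.0], [0.001, 0.0, -1.0]]
wrist_force: [0.7, 0.5, -2.8]
opening: 0.0495
gripper_force: 36.7
```

Emit:
apply_moves(
  steps=[
    [-1,-0.01,0.032,0,-5.6],
    [-1,-0.01,0.032,0,-5.6],
    [-1,-0.0076,0.032,0,-5.3],
    [-1,0,0,-0.02,0],
    [-1,0,0,-0.02,0],
    [-1,0,0,-0.01,0],
    [-1,0,0,0,0],
    [-1,0,0,0,0],
    [-1,0,0,0,0],
  ],
)

```text
clock: 12.9
position: [0.5272, 0.2024, 0.2309]
tcp_rot: [[-0.978, 0.209, 0.001], [0.209, 0.978, 0.0], [-0.001, 0.001, -1.0]]
wrist_force: [0.4, 0.5, -2.2]
opening: 0.0494
gripper_force: 36.8
```

Run:
```python
from h import *; from plan import *
np.set_printoptions(precision=4,suppress=True)
st=r.get_state(); T=np.array(st["position"]); print(st["clock"],T,st["opening"],st["wrist_force"],np.degrees(np.arctan2(st["tcp_rot"][1][0],st["tcp_rot"][0][0])))
p=r.read_camera("wrist");cv2.imwrite("pics/w3.png",p["image"]); W=cloud(p); L=(W-T)@np.array(st["tcp_rot"])
q=(np.abs(L[...,1])<.02)&(np.abs(L[...,0])<.05)&(L[...,2]<.08)&(L[...,2]>-.062); P=W[q]
n,c0,k=ransac(P,n=500); print("wrist face n",n,"elev",np.degrees(np.arcsin(n[2])),"az",np.degrees(np.arctan2(n[1],n[0])),"t_TCP",.028-n@(c0-T),k.sum())
# bed from wrist
m,cf=mask("bed",p)
if m is not None:
    P=W[m];P=P[~np.isnan(P[:,0])]
    for i in range(2):
        n,c0,k=ransac(P,n=800); print("bed",cf,n,np.degrees(np.arctan2(-n[1],-n[0])),n@(c0-B),k.sum()); P=P[~k]
a=np.radians(-12);ex=np.array([np.cos(a),np.sin(a),0])
p=r.read_camera("side");cv2.imwrite("pics/s3.png",p["image"]); W=cloud(p)
m,cf=mask("benchstone",p)
if m is not None:
    P=W[m];P=P[~np.isnan(P[:,0])]; print("side stone",cf,len(P),np.percentile(P,[1,50,99],axis=0))
    n,c0,k=ransac(P,n=800); print("face n",n,"elev",np.degrees(np.arcsin(n[2])),"az",np.degrees(np.arctan2(n[1],n[0])),"t_TCP",.028-n@(c0-T),k.sum())
    n,c0,k=ransac(P[~k],n=800); print("2nd n",n,"elev",np.degrees(np.arcsin(n[2])),"az",np.degrees(np.arctan2(n[1],n[0])),c0,k.sum())
im=np.vstack([p["image"][180:380,150:450]]);cv2.imwrite("pics/s3c.png",cv2.resize(im,None,fx=2,fy=2))
```

```text
12.9 [0.5272 0.2024 0.2309] 0.049427301245954125 [ 0.432   0.488  -2.1742] 167.94034929545722
wrist face n [-0.9422  0.2015  0.2675] elev 15.516695645166633 az 167.92673829860138 t_TCP 0.01763956408131238 14553
bed 0.88 [-0.4909  0.1035  0.8651] -11.911391358079843 0.008666697394401384 1735
bed 0.88 [-0.4874  0.1004  0.8674] -11.641129100313686 0.00023927592059521952 1074
side stone 0.75 1392 [[0.4984 0.1819 0.1606]
 [0.517  0.21   0.2159]
 [0.5365 0.2326 0.2803]]
face n [-0.9432  0.2005  0.2649] elev 15.358259655488139 az 167.9991220521009 t_TCP 0.017567741776201053 1138
2nd n [0.2157 0.9764 0.003 ] elev 0.16911689026062351 az 77.5416221199125 [0.5253 0.2295 0.191 ] 213
```

View pics/s3c.png

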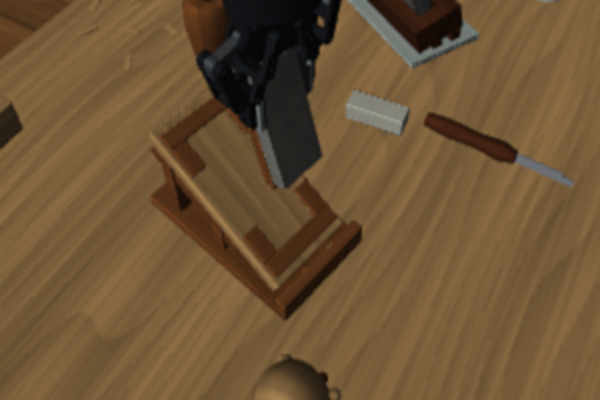

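View pics/w3.png

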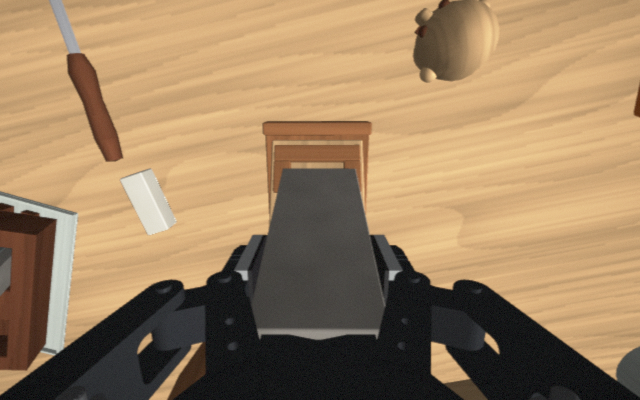

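Run:
```python
from h import *; from plan import *
np.set_printoptions(precision=4,suppress=True)
T=np.array(r.get_state()["position"])
a=np.radians(-12.05);t=np.radians(15.4)
X=np.array([np.sin(t)*np.cos(a),np.sin(t)*np.sin(a),np.cos(t)]);Z=np.array([-np.cos(t)*np.cos(a),-np.cos(t)*np.sin(a),np.sin(t)]);Y=np.cross(Z,X);R=np.c_[X,Y,Z]
E=np.array([c(30)*c(-12),c(30)*s(-12),s(30)]); N=np.array([-s(30)*c(-12),-s(30)*s(-12),c(30)]); D=np.cross(N,E); RB=np.c_[E,D,N]
for cam in ["side","top","wrist"]:
    p=r.read_camera(cam); W=cloud(p); L=(W-T)@R
    f=L[(np.abs(L[...,2]-.0104)<.003)&(np.abs(L[...,1])<.02)&(L[...,0]>-.1)&(L[...,0]<.06)]
    b=L[(np.abs(L[...,1])<.028)&(L[...,2]<.002)&(L[...,2]>-.022)&(L[...,0]>-.1)&(L[...,0]<-.06)]
    if len(f): print(cam,"face s rel TCP",len(f),np.percentile(f[:,0],[.5,1,2,50,98]))
    if len(b): print("   base s min",len(b),np.percentile(b[:,0],[1,3,10,50]))
    b=L[(np.abs(L[...,1])<.02)&(L[...,0]>.05)&(L[...,0]<.066)&(L[...,2]<.012)&(L[...,2]>-.02)]
    if len(b): print("   top end s",len(b),np.percentile(b[:,0],[5,50,95]))
    l=(W-B)@RB; 
    q=(np.abs(l[...,2]-.008)<.002)&(np.abs(l[...,1])<.026)&(np.abs(l[...,0]+.0815)<.018); lo=l[q]
    if len(lo)>20: print(cam,"low lip x",len(lo),np.percentile(lo[:,0],[2,98]),"z",np.median(lo[:,2]))
    q=(np.abs(l[...,2]-.008)<.002)&(np.abs(l[...,1])<.026)&(np.abs(l[...,0]-.0815)<.018); lo=l[q]
    if len(lo)>20: print(cam,"high lip x",len(lo),np.percentile(lo[:,0],[2,98]))
    q=(np.abs(l[...,2]-.008)<.002)&(np.abs(np.abs(l[...,1])-.037)<.016)&(np.abs(l[...,0]+.055)<.014); lo=l[q]
    for sg in (1,-1):
        k=lo[lo[:,1]*sg>0]
        if len(k)>10: print("  cheek",sg,np.percentile(k[:,1],[2,98]))
```

```text
side face s rel TCP 1026 [-0.0693 -0.0688 -0.0677 -0.009   0.0482]
   base s min 39 [-0.0789 -0.0783 -0.0765 -0.0678]
   top end s 12 [0.0508 0.0516 0.0526]
side low lip x 196 [-0.09   -0.0727] z 0.007721186651801984
side high lip x 191 [0.0731 0.0899]
  cheek 1 [0.0285 0.0453]
  cheek -1 [-0.0454 -0.0287]
top face s rel TCP 43 [-0.0702 -0.0699 -0.0692 -0.0522 -0.0226]
   top end s 45 [0.0524 0.0604 0.0627]
top low lip x 25 [-0.0911 -0.0727] z 0.008623987502153494
top high lip x 97 [0.0726 0.0894]
  cheek -1 [-0.0457 -0.0284]
wrist face s rel TCP 14815 [-0.068  -0.0662 -0.0624  0.0225  0.0531]
   top end s 1601 [0.0503 0.0525 0.0536]
wrist low lip x 776 [-0.0894 -0.0723] z 0.00826429799687111
  cheek 1 [0.027  0.0445]
  cheek -1 [-0.0468 -0.0309]
```

Run:
```python
from h import *; from plan import *
np.set_printoptions(precision=4,suppress=True)
T=np.array(r.get_state()["position"]); print(T)
f=lambda th,l:tcp(th,B,-12,.0785,.0179,h=.023,gap=.002,lift=l,el0=74.6)
seq=[(44.6,.010),(44.6,0)]+[(th,-.0007) for th in (42,39,36,33,30,27,24,21,18,15,12,10,8,6,4,3,2,1,0)]
for th,l in seq:
    q=f(th,l); print(th,q,"d",q-T); T=q
```

```text
[0.527  0.2027 0.2307]
44.6 [0.5237 0.2035 0.1378] d [-0.0033  0.0008 -0.093 ]
44.6 [0.5286 0.2024 0.1291] d [ 0.0049 -0.001  -0.0087]
42 [0.5332 0.2015 0.128 ] d [ 0.0046 -0.001  -0.0011]
39 [0.5381 0.2004 0.1272] d [ 0.0049 -0.001  -0.0008]
36 [0.5429 0.1994 0.1261] d [ 0.0048 -0.001  -0.0011]
33 [0.5476 0.1984 0.1247] d [ 0.0047 -0.001  -0.0014]
30 [0.5523 0.1974 0.123 ] d [ 0.0047 -0.001  -0.0017]
27 [0.5569 0.1964 0.1211] d [ 0.0046 -0.001  -0.002 ]
24 [0.5613 0.1955 0.1188] d [ 0.0045 -0.0009 -0.0022]
21 [0.5657 0.1946 0.1163] d [ 0.0043 -0.0009 -0.0025]
18 [0.5699 0.1937 0.1136] d [ 0.0042 -0.0009 -0.0028]
15 [0.574  0.1928 0.1106] d [ 0.0041 -0.0009 -0.003 ]
12 [0.5779 0.192  0.1073] d [ 0.0039 -0.0008 -0.0033]
10 [0.5804 0.1914 0.105 ] d [ 0.0025 -0.0005 -0.0023]
8 [0.5829 0.1909 0.1026] d [ 0.0024 -0.0005 -0.0024]
6 [0.5852 0.1904 0.1001] d [ 0.0024 -0.0005 -0.0025]
4 [0.5875 0.1899 0.0975] d [ 0.0023 -0.0005 -0.0026]
3 [0.5887 0.1897 0.0961] d [ 0.0011 -0.0002 -0.0013]
2 [0.5897 0.1894 0.0948] d [ 0.0011 -0.0002 -0.0014]
1 [0.5908 0.1892 0.0934] d [ 0.0011 -0.0002 -0.0014]
0 [0.5919 0.189  0.092 ] d [ 0.001  -0.0002 -0.0014]
```

Emit:
apply_moves(
  steps=[
    [-1,-0.0033,0.0008,-0.02,0],
    [-1,0,0,-0.025,0],
    [-1,0,0,-0.025,0],
    [-1,0,0,-0.015,0],
    [-1,0,0,-0.008,0],
    [-1,0,0,0,0],
    [-1,0,0,0,0],
    [-1,0,0,0,0],
  ],
)

```text
clock: 13.92
position: [0.5246, 0.2039, 0.1386]
tcp_rot: [[-0.978, 0.208, 0.003], [0.208, 0.978, 0.001], [-0.002, 0.001, -1.0]]
wrist_force: [-0.1, -0.2, -2.2]
opening: 0.0498
gripper_force: 36.8
```

Emit:
apply_moves(
  steps=[
    [-1,0.0016,-0.0003,-0.003,0],
    [-1,0.0016,-0.0003,-0.003,0],
    [-1,0.0016,-0.0003,-0.0027,0],
    [-1,0,0,0,0],
    [-1,0,0,0,0],
    [-1,0,0,0,0],
  ],
  force=28,
)

```text
clock: 14.42
position: [0.528, 0.2025, 0.1283]
tcp_rot: [[-0.978, 0.208, -0.0], [0.208, 0.978, -0.0], [0.0, -0.0, -1.0]]
wrist_force: [0.1, -0.4, -3.1]
opening: 0.0494
gripper_force: 37.0
```

Emit:
apply_moves(
  steps=[
    [-1,0.0023,-0.0005,-0.0007,0],
    [-1,0.0023,-0.0005,-0.0007,0],
    [-1,0.0025,-0.0005,-0.0004,0],
    [-1,0.0025,-0.0005,-0.0004,0],
    [-1,0.0024,-0.0005,-0.0006,0],
    [-1,0.0024,-0.0005,-0.0006,0],
    [-1,0,0,0,0],
    [-1,0,0,0,0],
  ],
  force=28,
)

```text
clock: 15.08
position: [0.5437, 0.1997, 0.1259]
tcp_rot: [[-0.978, 0.208, 0.002], [0.208, 0.978, 0.0], [-0.002, 0.001, -1.0]]
wrist_force: [-2.8, 0.5, 5.8]
opening: 0.0497
gripper_force: 38.3
```

```bash
cat > look.py <<'E'
from h import *; from plan import *
np.set_printoptions(precision=4,suppress=True)
st=r.get_state(); T=np.array(st["position"]); print(st["clock"],T,st["wrist_force"],st["gripper_force"])
E=np.array([c(30)*c(-12),c(30)*s(-12),s(30)]); N=np.array([-s(30)*c(-12),-s(30)*s(-12),c(30)]); D=np.cross(N,E); RB=np.c_[E,D,N]
for cam in ["side","wrist"]:
    p=r.read_camera(cam); W=cloud(p); cv2.imwrite(f"pics/{cam}_{int(st['clock']*100)}.png",p["image"])
    m,cf=mask("benchstone",p)
    if m is None: print(cam,"none"); continue
    P=W[m]; l=(P-B)@RB; P=P[(np.abs(l[:,1])<.024)&(l[:,2]>.001)]
    n,c0,k=ransac(P,n=600); th=90-np.degrees(np.arcsin(n@N)); n0=n; X=np.cross(D,n)
    # lower end: face's s extent -> s=8,t=28 corner ; origin edge of base
    f=P[k]; smin=np.percentile((f-c0)@X,1.); smax=np.percentile((f-c0)@X,99.)
    o=(c0+X*(smin-.008)-n*.028-B)@RB; o2=(c0+X*(smax-.132)-n*.028-B)@RB
    print(cam,cf,"theta",th,"twist",np.degrees(np.arcsin(n@D)),k.sum(),"len",smax-smin,"edge(bed) from low",o,"from high",o2)
E
python3 look.py
```

```text
15.0833 [0.5437 0.1997 0.1259] [-2.817   0.4669  5.8262] 38.2912958599627
side 0.64 theta 36.53195069230453 twist -0.33435047014324437 937 len 0.11483114879741685 edge(bed) from low [-0.0629 -0.0001  0.    ] from high [-0.0703 -0.0001 -0.0054]
wrist 0.9 theta 36.35688678113011 twist 0.0011334759442374737 19389 len 0.11868329195351472 edge(bed) from low [-0.0599  0.0001  0.0027] from high [-0.0642  0.0001 -0.0004]
```

Emit:
apply_moves(
  steps=[
    [-1,0.0024,-0.0005,-0.0007,0],
    [-1,0.0023,-0.0005,-0.0007,0],
    [-1,0.0024,-0.0005,-0.0008,0],
    [-1,0.0023,-0.0005,-0.0009,0],
    [-1,0.0023,-0.0005,-0.001,0],
    [-1,0.0023,-0.0005,-0.001,0],
    [-1,0.0023,-0.0005,-0.0011,0],
    [-1,0.0022,-0.0004,-0.0011,0],
    [-1,0.0022,-0.0005,-0.0012,0],
    [-1,0.0021,-0.0004,-0.0013,0],
  ],
)

```text
clock: 16.12
position: [0.568, 0.1946, 0.117]
tcp_rot: [[-0.978, 0.208, 0.005], [0.208, 0.978, -0.0], [-0.005, 0.001, -1.0]]
wrist_force: [0.2, -0.6, 7.0]
opening: 0.0496
gripper_force: 40.7
```

Emit:
apply_moves(
  steps=[
    [-1,0.0021,-0.0005,-0.0014,0],
    [-1,0.0021,-0.0004,-0.0014,0],
    [-1,0.0021,-0.0005,-0.0015,0],
    [-1,0.002,-0.0004,-0.0015,0],
    [-1,0.002,-0.0004,-0.0016,0],
    [-1,0.0019,-0.0004,-0.0017,0],
    [-1,0,0,0,0],
    [-1,0,0,0,0],
  ],
)

```text
clock: 16.78
position: [0.5801, 0.1921, 0.1073]
tcp_rot: [[-0.978, 0.209, 0.005], [0.209, 0.978, -0.0], [-0.005, 0.001, -1.0]]
wrist_force: [0.6, 0.4, 4.2]
opening: 0.0498
gripper_force: 39.8
```

```bash
python3 look.py
```

```text
bash:  1034 Killed                     python3 look.py
```

```bash
sed -i 's/svd(Q-c)/svd(Q-c,full_matrices=False)/' h.py; python3 look.py
```

```text
16.9833 [0.5779 0.1922 0.106 ] [ 0.3886  0.0806 -0.2342] 39.522433541715145
side 0.93 theta 13.371966651444126 twist -0.3855955526032287 988 len 0.10902634876857292 edge(bed) from low [-0.0672  0.      0.0001] from high [-0.0817  0.     -0.0034]
wrist 0.67 theta 13.32735115301783 twist -0.028398227471620324 25008 len 0.11470807964823751 edge(bed) from low [-0.0663  0.      0.001 ] from high [-0.0754  0.     -0.0012]
```

Emit:
apply_moves(
  steps=[
    [-1,0.0013,-0.0003,-0.0012,0],
    [-1,0.0012,-0.0002,-0.0012,0],
    [-1,0.0012,-0.0003,-0.0012,0],
    [-1,0.0012,-0.0002,-0.0013,0],
    [-1,0.0012,-0.0003,-0.0013,0],
    [-1,0.0012,-0.0002,-0.0013,0],
    [-1,0.0012,-0.0003,-0.0013,0],
    [-1,0.0011,-0.0002,-0.0013,0],
    [-1,0,0,0,0],
    [-1,0,0,0,0],
  ],
)

```text
clock: 18.02
position: [0.5875, 0.1902, 0.096]
tcp_rot: [[-0.978, 0.208, 0.001], [0.208, 0.978, -0.0], [-0.001, 0.0, -1.0]]
wrist_force: [0.1, 0.0, 1.5]
opening: 0.0496
gripper_force: 39.0
```

```bash
python3 look.py
```

```text
18.0167 [0.5875 0.1902 0.096 ] [0.0777 0.0342 1.4728] 38.953609988093376
side 0.7 theta 5.565298176639686 twist 0.0056633673102781815 968 len 0.10830777424050116 edge(bed) from low [-0.0695  0.0001 -0.0002] from high [-0.0851  0.0001 -0.0017]
wrist 0.9 theta 5.513854926242132 twist -0.08967634403580564 26991 len 0.11341314790612655 edge(bed) from low [-0.0674  0.0001  0.0006] from high [-0.0779  0.0001 -0.0004]
```

Emit:
apply_moves(
  steps=[
    [-1,0.0011,-0.0002,-0.0014,0],
    [-1,0.0011,-0.0002,-0.0014,0],
    [-1,0.0011,-0.0003,-0.0014,0],
    [-1,0.0006,-0.0001,-0.0007,0],
    [-1,0,0,0,0],
    [-1,0,0,0,0],
  ],
)

```text
clock: 18.72
position: [0.5912, 0.1895, 0.0912]
tcp_rot: [[-0.978, 0.208, 0.0], [0.208, 0.978, 0.0], [-0.0, 0.0, -1.0]]
wrist_force: [-0.8, -1.1, 2.3]
opening: 0.0497
gripper_force: 38.7
```

```bash
cat >> look.py <<'E'
    if cam=="side": cv2.imwrite("pics/sc.png",cv2.resize(p["image"][200:350,200:360],None,fx=4,fy=4,interpolation=cv2.INTER_CUBIC))
E
python3 look.py
```

```text
18.7167 [0.5912 0.1895 0.0912] [-0.762  -1.1401  2.2798] 38.7045156955719
side 0.91 theta 2.0568973791846474 twist -0.3639147489777375 928 len 0.10635316352129584 edge(bed) from low [-0.0693 -0.0002  0.0002] from high [-0.087  -0.0002 -0.0005]
wrist 0.83 theta 2.1493022202728014 twist -0.07848911963693515 28074 len 0.1138428554105769 edge(bed) from low [-0.0683  0.0001  0.0005] from high [-0.0785  0.0001  0.0001]
```

View pics/sc.png

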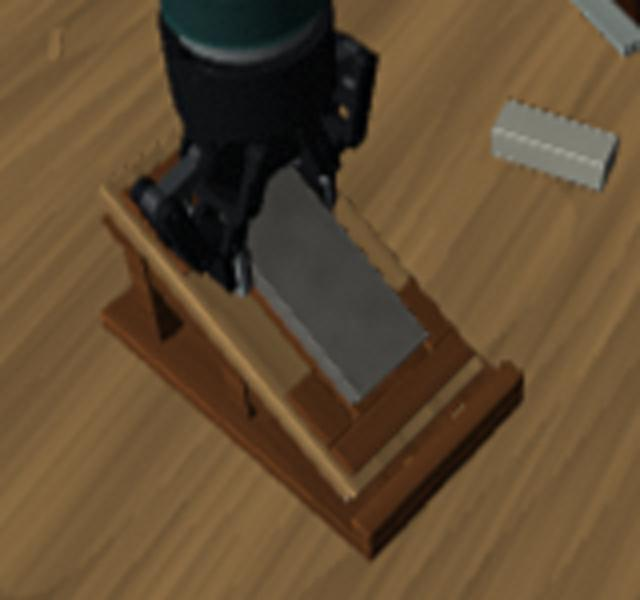

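Emit:
apply_moves(
  steps=[
    [-1,0.0002,0,-0.001,0],
    [-1,0.0003,-0.0001,-0.0008,0],
    [-1,0.0004,-0.0001,-0.0008,0],
    [-1,0.0003,0,-0.0006,0],
    [-1,0,0,0,0],
    [-1,0,0,0,0],
  ],
)

```text
clock: 19.42
position: [0.5918, 0.1895, 0.0898]
tcp_rot: [[-0.978, 0.208, -0.0], [0.208, 0.978, 0.0], [0.0, 0.0, -1.0]]
wrist_force: [-4.6, -0.1, 14.0]
opening: 0.0493
gripper_force: 44.7
```

```bash
python3 look.py
```

```text
19.4167 [0.5918 0.1895 0.0898] [-4.5908 -0.1422 13.9813] 44.74406506866217
side 0.98 theta 1.5459366847137943 twist -0.5513123576501335 946 len 0.10783692929907435 edge(bed) from low [-0.0705  0.0002 -0.0004] from high [-0.0866  0.0002 -0.0008]
wrist 0.97 theta 1.3220587205192231 twist -0.08333358324182784 28442 len 0.11408211154867265 edge(bed) from low [-0.0691  0.0001  0.0004] from high [-0.079   0.0001  0.0002]
```

Emit:
apply_moves(
  steps=[
    [0.3,0,0,0,0],
    [0.3,0,0,0,0],
    [0.3,0,0,0,0],
    [0.3,0,0,0.002,0],
    [0.5,0,0,0.002,0],
    [0.5,0,0,0.002,0],
    [0.5,0,0,0,0],
  ],
  force=20,
)

```text
clock: 20.2
position: [0.5924, 0.1892, 0.0939]
tcp_rot: [[-0.978, 0.208, 0.0], [0.208, 0.978, -0.0], [-0.0, -0.0, -1.0]]
wrist_force: [0.4, 0.6, 0.4]
opening: 0.0641
gripper_force: 0.0
```

```bash
python3 look.py
```

```text
20.2 [0.5924 0.1892 0.0939] [0.3652 0.559  0.4291] 0.0
side 0.9 theta 0.3550102783728448 twist 0.35475545602044517 984 len 0.11058861624416741 edge(bed) from low [-0.0712  0.0002 -0.0001] from high [-0.0846  0.0002 -0.0001]
wrist 0.68 theta 0.09885606787098311 twist -0.0965786791429461 27413 len 0.11751777055129364 edge(bed) from low [-0.0698  0.0001  0.0004] from high [-0.0763  0.0001  0.0004]
```

Flat and home (tilt about 0.1°). Retreat straight up and check.

Emit:
apply_moves(
  steps=[
    [0.5,0,0,0.004,0],
    [0.5,0,0,0.008,0],
    [0.5,0,0,0.015,0],
    [0.5,0,0,0.025,0],
    [0.5,0,0,0.03,0],
    [0.5,0,0,0.03,0],
    [0.5,-0.02,-0.02,0.03,0],
    [0.5,-0.03,-0.03,0.02,0],
    [0.5,0,0,0,0],
    [0.5,0,0,0,0],
  ],
)

```text
clock: 21.23
position: [0.5459, 0.142, 0.2566]
tcp_rot: [[-0.978, 0.21, 0.005], [0.21, 0.978, 0.001], [-0.005, 0.002, -1.0]]
wrist_force: [0.4, -0.0, 0.3]
opening: 0.064
gripper_force: 0.0
```

```bash
python3 look.py
python3 - <<'E'
from h import *
p=r.read_camera("side");cv2.imwrite("pics/end.png",p["image"]); W=cloud(p); m,cf=mask("oilstone",p); P=W[m];print("oilstone",cf,np.nanpercentile(P,[2,50,98],axis=0).round(3).tolist())
E
```

```text
21.2333 [0.5459 0.142  0.2566] [ 0.3528 -0.0101  0.3028] 0.0
side 0.86 theta 0.8038453549037143 twist -0.7858184958860495 1095 len 0.12089320079752444 edge(bed) from low [-0.071   0.0014  0.0001] from high [-0.0741  0.0014  0.0001]
wrist 0.81 theta 0.10817608220607156 twist 0.0028614457292162384 5592 len 0.12131037306433991 edge(bed) from low [-0.0711 -0.0006  0.0001] from high [-0.0738 -0.0006  0.0001]
oilstone 0.88 [[0.537, -0.179, 0.051], [0.559, -0.15, 0.122], [0.594, -0.129, 0.17]]
```

View pics/end.png

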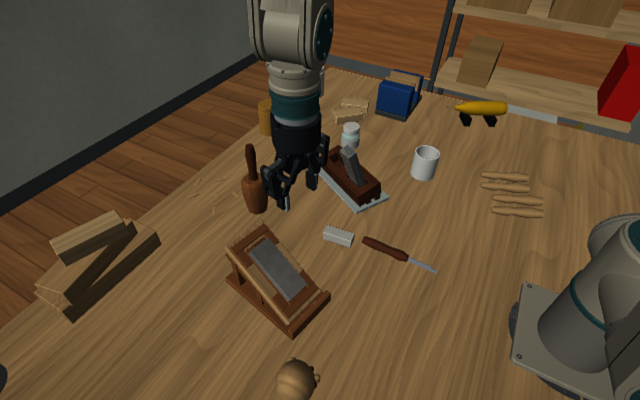

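The picture shows the bench stone lying grey side up in the pocket at about (277,272). The oilstone is still in the caddy at about (350,165), the other things are where they were, and the gripper is clear.

```bash
python3 -c "
from plant import r
print(r.close_job())"
```

```text
the job is handed in; nothing more can be done
None
```

The bench stone is in the stand's pocket, base down, grinding face up, flat on the pocket floor to within about 0.1° by the wrist camera, and released; the oilstone is still in the caddy, nothing else on the bench was moved, and the job was handed in at about 21 s of the 51 s allowed.

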